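Snap the exhibit case's latches shut

TASK

The packed exhibit case on the property-store desk is closed but its two front draw latches are standing open. With the fingertips, push each latch lever down and in past centre until it snaps flat against the case. Do not lift or shove the case, and leave the exhibits around it where they are.

Things in the scene. Friction and masses are not known exactly. Their poses are not given: they have to be found in the camera images.
- case: closed exhibit case, loose, about 3.4 kg: black panels, aluminium frame, 220 (x) x 340 (y) x 114 mm high. Origin: centre of its underside, z up. Both latches are on its front, the face at x = +110 mm, which looks along its +x, away from the robot, turned up to 29 degrees. Between them (y -60 to +60 mm, z 28 to 73 mm) a folded carry handle stands 15 mm out of the front
- latch_left (a joint): turn of the left-hand latch lever (rad): 0 = open, standing out from the case front 16 degrees above level; 1.85 = shut, flat against the front. Its sprung bail makes it over-centre, dead centre at 1.45: released before that it springs back open, beyond it snaps shut. Pushing it over takes at most about 0.28 N m (6 N on its outer part)
- latch_left_tip (a point): middle of the left-hand lever's outturned tip lip, 54 mm from its pivot. The lever is a plain steel plate 26 mm wide (along the case's y), 3 mm thick, with a wire bail at its root hooked over a keeper on the lid. Pressed from above, the open lever swings down, then in towards the case
- latch_left_pivot (a point): the left-hand lever's pivot, fixed on the case at case x = +120 mm (10 mm out from the front face), y = +105 mm, z = 72 mm; the pivot axis runs along the case's y
- latch_right (a joint): turn of the right-hand latch lever (rad): 0 = open, standing out from the case front 16 degrees above level; 1.85 = shut, flat against the front. Its sprung bail makes it over-centre, dead centre at 1.45: released before that it springs back open, beyond it snaps shut. Pushing it over takes at most about 0.28 N m (6 N on its outer part)
- latch_right_tip (a point): middle of the right-hand lever's outturned tip lip, 54 mm from its pivot. The lever is a plain steel plate 26 mm wide (along the case's y), 3 mm thick, with a wire bail at its root hooked over a keeper on the lid. Pressed from above, the open lever swings down, then in towards the case
- latch_right_pivot (a point): the right-hand lever's pivot, fixed on the case at case x = +120 mm (10 mm out from the front face), y = -105 mm, z = 72 mm; the pivot axis runs along the case's y
- tablet_pot: bystander: white tablet pot, 44 mm across, 78 mm high, standing 115 to 150 mm in front of the case between the latches; origin at the centre of its underside
- medicine_bottle: bystander: green bottle with a screw cap, 62 mm across, 150 mm high, standing beside the case's left (+y) end; origin at the centre of its underside
- phone: bystander: small black keypad phone lying flat, 112 x 50 x 14 mm, in front of and to the left of the case; origin at the centre of its underside, x along its length
- hatchet: bystander: hatchet lying flat beside the case's right (-y) end, 270 mm long, 29 mm thick; origin on the underside of its handle, 165 mm from the handle end, x along the handle towards the head

How it is judged:
At the end, for the whole second after the job is handed in: Both latch levers are shut (joints above 1.75 rad), the case stands flat, at rest and within 30 mm of where it stood, and every bystander is within 30 mm of where it was (value of joint each of latch_left, latch_right above 1.75 rad and distance of each of latch_left_pivot, latch_right_pivot, tablet_pot, medicine_bottle, phone, hatchet from where it was at the start of the episode below 0.03 m and height (world z) of case below 0.01 m and angle between case's own z axis and vertical below 0.07 rad and linear speed of case below 0.02 m/s); the robot touches nothing.
It fails at once if the case is lifted or tipped (origin more than 10 mm up, or tilted more than 4 degrees) (height (world z) of case above 0.01 m or angle between case's own z axis and vertical above 0.07 rad).
It fails at once if the case is shoved more than 30 mm (distance of any of latch_left_pivot, latch_right_pivot from where it was at the start of the episode above 0.03 m).
It fails at once if a bystander (tablet pot, medicine bottle, phone or hatchet) is moved more than 30 mm, lifted or knocked over (distance of any of tablet_pot, medicine_bottle, phone, hatchet from where it was at the start of the episode above 0.03 m or angle between any of tablet_pot, medicine_bottle, phone, hatchet's own z axis and vertical above 0.3 rad).
It also fails if it takes over 40 s, if anything falls off the work surface, if the arm or the gripper's body presses on something with over 40 N, if the wrist force passes 120 N, or if a joint passes its speed limit or range.

ROBOT

A 6-joint arm with a two-finger parallel gripper is mounted at the origin on the work surface. World frame = base frame: x ahead of the robot, y to its left, z up, the work surface at z = 0. Lengths are in m, angles in rad, forces in N, time in s.
With the tool pointing down it reaches from about 0.35 to 0.975 m from the base axis. Payload 4.9 kg.
Tool frame: the origin (TCP) lies on the centre line of the jaws, within the pads' length; the fingertips stand ahead of it and the grasp point (between the pads) is the TCP (manip.tip_extent is the z of the fingertips in the tool frame, in m); z points along the fingers, y is the line along which they close (so a half turn about z gives the same grasp; the last joint's range is limited). The gripper opens to 85 mm and grips with 20 to 120 N. Pads are 22 mm wide; open, the fingers measure 114 mm over their backs; the gripper's body (76 mm by 85 mm) begins 54 mm behind the grasp point. The pads swing forward as they close: fully open they stand 13 mm farther back than shut.
Start: joints at [-1.334, 0.053, 1.613, -0, 1.476, -0.119], TCP at [0.218, -0.586, 0.25] pointing down, gripper open.
Joint ranges: [-3.01, 3.01], [-1.01, 2.22], [0.06, 2.58], [-1.02, 4.17], [0.09, 2.62], [-3.14, 3.14]. Speed limits (rad/s): [2.57, 2.57, 3.14, 3.14, 3.14, 3.14].

INTERFACE

Orientations are given as a unit quaternion [w, x, y, z].
In Python, from plant import manip gives the robot as it stands. The module is installed in compiled form; this text tells all that it offers.
- The arm moves only by the tool jog_arm, called by a JSON object that holds its "method" and its "body". Schema: {"type":"object","properties":{"deltas":{"type":"object","properties":{"plan":{"type":"array","items":{"type":"array","items":{"type":"number"},"minItems":7,"maxItems":7},"minItems":1,"maxItems":5}},"additionalProperties":false,"required":["plan"]},"only":{"type":"string"},"quiet":{"type":"boolean"},"lines":{"type":"string"}},"required":["deltas"],"additionalProperties":false}. deltas is an object whose key "plan" holds a list of rows, 1 to 5 of them, each of 7 numbers: the opening from 0.0 (shut) to 1.0 (fully open), then dx, dy, dz in shares of the most that a row can go, 1 being 62.5 mm, then a rotation vector rx, ry, rz in shares of 45 degrees (1.0 is 45 degrees); each row shifts and turns the commanded pose from where the row before left it, along the tool's axes as they then stand; what a row does not reach is not made up. A row lasts 1/8 s, in which the tool goes at most 0.0625 m and 0.188 rad, less where a joint would pass 70% of its speed; a pose out of reach is approached as far as the arm can. The fingers move at their own pace and stop on an object; the grip force is fixed at half the most. Time passes only in rows, so rows that do not move let the fingers close. The tool returns the time, the measured TCP pose, the force, the opening and the grip force at its end. only (a regular expression) keeps the lines of the reply that match it, lines (a string "A,B") keeps lines A to B, and quiet returns only ok. Shift and turn numbers lie between -1 and 1, and a call with a number outside is refused. Input that does not fit is refused with a message, and nothing moves.
- manip.state(): the state, without advancing time (a new reading comes with each control period).
- manip.grab_frame(name): name is "scene" or "top"; returns (picture, depth): 384x512x3 uint8, red, green, blue; 384x512 float32, m along the optical axis (not along the pixel's ray), 0 where there is no reading.
- manip.camera_params(name): a dict with "intrinsics" (3x3 intrinsics, pixels), "k1" (the pictures are not rectified: a ray, as slopes to the right and down, at radius r is drawn at 1 + k1 r^2 times it, then the intrinsics apply), "xyz" and "orientation" of the camera in the world. Camera axes: x right, y down, z forward; pixel columns grow to the right and rows downward; lengths in m; the calibration is good to about 2 mm. A picture is of the moment at which its call begins. camera_params takes no time and is no camera call.
- manip.job_done(): hands the job in; it is judged then, once.
Trained networks look in the newest picture that a camera, given by its name, has taken for a name from the list of things; names that differ only in an ending like _2 or _b are one class to them, and where a whole thing is asked for, a point or a joint stands for the part that bears it (a point fixed in the world has none). Each returns a list of dicts, best first, with "conf" (0 to 1); they miss things now and then, are a little off and sometimes report something else, mostly with a low value. They report only what shows in the picture. A call takes as long as a camera call.
- manip.look_for(camera, query): "extent" ([left, top, right, bottom] in pixels, round what is visible of it).
- manip.outline_of(camera, query): "region" (384x512 bool, what is visible of it) and "extent" ([left, top, right, bottom] in pixels, round what is visible of it).
- manip.mark_of(camera, query): "centre" ([row, column] in pixels: a listed point, or the origin of a listed thing).
The state is a dict: "time": time; "joint_pos": joint angles; "joint_vel": joint speeds; "joint_efforts": joint torques, N m; "tool_pos": TCP position; "tool_rot": TCP orientation; "contact_force": force on the tool from outside, world axes, zero at the start; "ft_torque": the same for the moment, N m; "gripper_width": opening from 0.0 (shut) to 1.0 (fully open); "grasp_force": force on a finger pad.
Only numpy, scipy, OpenCV 4.12 (cv2) and the standard library are available. Lean on these libraries where they do the work, as an engineer would, in place of code of your own. Each camera call takes 0.05 s, during which the arm holds its last target. There are 200 camera calls.

## Working session

There is one attempt and no reset: what is moved stays moved. The work goes in short steps, Python scripts to look and compute and a tool call to move; the robot and the scene stay as the last step left them, time stands still between calls to the robot, and variables do not carry over. Pictures are saved under pics/ and viewed, at most 10 in all, crops included, and the job is handed in when it is done.

```bash
mkdir -p pics; cat > h.py <<'E'
import numpy as np, cv2
from scipy.spatial.transform import Rotation as R
from plant import manip
def rot(q): return R.from_quat([q[1],q[2],q[3],q[0]])
def und(cam,px):
    p=manip.camera_params(cam);K=np.array(p["intrinsics"])
    d=np.array([p["k1"],0,0,0,0],float)
    return cv2.undistortPoints(np.array(px,float).reshape(-1,1,2),K,d)[:,0]
def ray(cam,px):
    p=manip.camera_params(cam);s=und(cam,px)
    return np.array(p["xyz"]),rot(p["orientation"]).apply(np.c_[s,np.ones(len(s))])
def pts(cam,depth,mask):
    v,u=np.nonzero(mask&(depth>0));o,r=ray(cam,np.c_[u,v]);return o+r*depth[v,u][:,None]
def tri(a,b):
    o1,d1=ray("scene",[a[::-1]]);o2,d2=ray("top",[b[::-1]]);d1=d1[0];d2=d2[0]
    s=np.linalg.lstsq(np.c_[d1,-d2],o2-o1,rcond=None)[0];p=o1+s[0]*d1;q=o2+s[1]*d2
    return (p+q)/2,np.linalg.norm(p-q)
E
python3 - <<'E'
from h import *
np.set_printoptions(precision=3,suppress=True)
print(manip.tip_extent, manip.state())
D={}
for c in("scene","top"):
    im,d=manip.grab_frame(c);D[c]=d;cv2.imwrite(f"pics/{c}0.png",im[...,::-1]);np.save(c+"0.npy",d)
    print(c,manip.camera_params(c))
M={}
for n in["case","latch_left_tip","latch_left_pivot","latch_right_tip","latch_right_pivot","tablet_pot","medicine_bottle","phone","hatchet"]:
    for c in("scene","top"):
        m=manip.mark_of(c,n)
        if m:
            M[c,n]=m[0]["centre"];v,u=np.round(m[0]["centre"]).astype(int);v=min(max(v,0),383);u=min(max(u,0),511);o,r=ray(c,[[u,v]])
            print(n,c,[(np.round(x["centre"],1).tolist(),round(x["conf"],2)) for x in m[:3]],"depthpt",o+r[0]*D[c][v,u])
    if("scene",n)in M and("top",n)in M:print("  tri",tri(M["scene",n],M["top",n]))
for c in("scene","top"):
    o=manip.outline_of(c,"case")
    if o:
        P=pts(c,D[c],o[0]["region"]);P=P[(P[:,2]>.1)&(P[:,2]<.125)]
        r=cv2.minAreaRect(P[:,:2].astype(np.float32));print(c,"top z",np.median(P[:,2]),r,cv2.boxPoints(r))
E
```

```text
0.019 {'time': 0.0, 'joint_pos': array([-1.334,  0.053,  1.614,  0.   ,  1.476, -0.119]), 'joint_vel': array([-0.   , -0.001,  0.   , -0.   , -0.   , -0.001]), 'joint_efforts': array([  0.001, -39.368, -37.017,   0.   ,   0.007,   0.   ]), 'tool_pos': array([ 0.218, -0.585,  0.249]), 'tool_rot': array([-0.001,  0.984,  0.177, -0.   ]), 'contact_force': array([1.163, 0.389, 0.62 ]), 'ft_torque': array([0.013, 0.012, 0.003]), 'grasp_force': 0.0, 'gripper_width': 0.9965424318293061}
scene {'intrinsics': array([[348.022,   0.   , 260.944],
       [  0.   , 348.022, 189.027],
       [  0.   ,   0.   ,   1.   ]]), 'k1': 0.005887418278031275, 'xyz': array([0.999, 0.745, 0.668]), 'orientation': array([-0.144,  0.266,  0.843, -0.445])}
top {'intrinsics': array([[451.428,   0.   , 259.077],
       [  0.   , 451.428, 203.365],
       [  0.   ,   0.   ,   1.   ]]), 'k1': 0.023081981041343565, 'xyz': array([0.391, 0.054, 1.319]), 'orientation': array([-0.034,  0.714, -0.698,  0.048])}
case scene [([197.3, 276.1], 0.86)] depthpt [0.516 0.138 0.115]
case top [([252.4, 272.4], 0.84)] depthpt [ 0.404
[... 1409 characters left out ...]
00922497243654051))
phone scene [([251.0, 216.1], 0.94)] depthpt [0.707 0.132 0.013]
phone top [([149.8, 226.7], 0.82)] depthpt [0.701 0.127 0.013]
  tri (array([0.704, 0.128, 0.008]), np.float64(0.0019165926797194014))
hatchet top [([274.7, 369.2], 0.88)] depthpt [ 0.346 -0.288  0.024]
scene top z 0.1120120409296711 ((0.40547043085098267, -0.00222209095954895), (0.34826338291168213, 0.2242967039346695), 76.84239196777344) [[ 0.257 -0.146]
 [ 0.475 -0.197]
 [ 0.554  0.142]
 [ 0.336  0.193]]
top top z 0.11337350641801824 ((0.4293752908706665, -0.014052703976631165), (0.34399381279945374, 0.27853924036026), 76.69364929199219) [[ 0.254 -0.149]
 [ 0.525 -0.213]
 [ 0.604  0.121]
 [ 0.333  0.185]]
```

View pics/scene0.png

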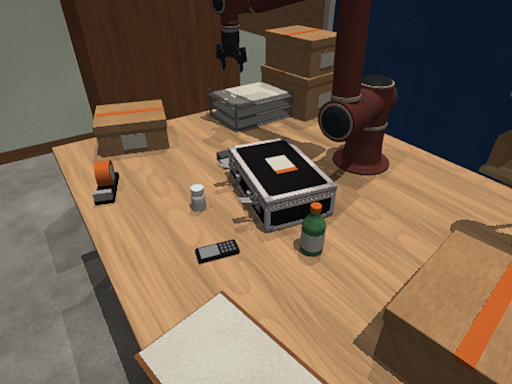

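View pics/top0.png

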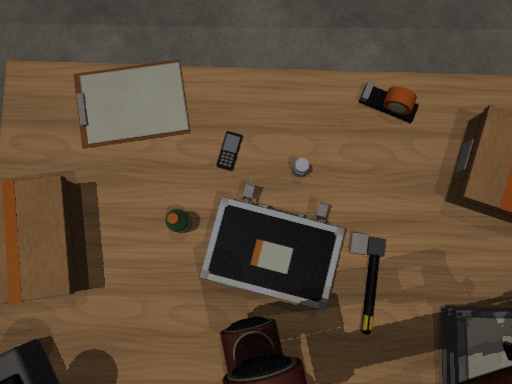

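Both pictures show the case turned about -13°. The top view has levers standing out at about (248,190) and (323,210), and the pot between them at (301,167). The network marks agree with this. First I shut the gripper and turn the tool to the case, tilted so the fingers lean in towards it.

The manual's scale: shifts go in shares of 62.5 mm and turns go in shares of 45 degrees. Converting my numbers, -0.18 rad / 0.7854 = -0.2292.

```bash
cat >> h.py <<'E'
C=np.array([.401,-.009,0]);RC=R.from_euler("z",-13.05,degrees=True)
TIP=float(manip.tip_extent)
def show(targets):
    s=manip.state();T=rot(s["tool_rot"]);p=np.array(s["tool_pos"]);tip=p+T.apply([0,0,manip.tip_extent])
    print("t",round(s["time"],2),"tip in case mm",np.round(1e3*RC.inv().apply(tip-C),1),"F case",np.round(RC.inv().apply(s["contact_force"]),1),"rotvec tool->wanted",end=" ")
    # wanted: tool x = case x tilted, z down and leaning to -case x by 22 deg
    W=RC*R.from_euler("x",180,degrees=True)*R.from_euler("y",-22,degrees=True)
    print(np.round((T.inv()*W).as_rotvec(),3),"tip_ext",manip.tip_extent)
    prev=tip
    for t in targets:
        w=C+RC.apply(np.array(t)/1e3);print(t,"->",np.round(1e3*T.inv().apply(w-prev),1),"mm tool");prev=w
E
```

{"method": "jog_arm", "body": {"deltas": {"plan": [[0, 0, 0, 0, 0, 0, 0.1859], [0, 0, 0, 0, 0, 0, 0.1859], [0, 0, 0, 0, 0, 0, 0.1859], [0, 0, 0, 0, 0, 0, 0.1859], [0, 0, 0, 0, 0, -0.2292, 0]]}}}

```text
time: 1.72
tool_pos: [0.2155, -0.5859, 0.2512]
tool_rot: [-0.01, 0.989, -0.116, -0.092]
contact_force: [-0.2, -0.4, -0.8]
gripper_width: 0.002
grasp_force: 0.0
```

{"method": "jog_arm", "body": {"deltas": {"plan": [[0, 0, 0, 0, 0, -0.2292, 0], [0, 0, 0, 0, 0, 0, 0]]}}}

```text
time: 1.98
tool_pos: [0.2195, -0.5856, 0.2485]
tool_rot: [-0.021, 0.978, -0.11, -0.178]
contact_force: [0.5, -1.0, 0.3]
gripper_width: 0.002
grasp_force: 0.0
```

```bash
python3 -c "
from h import *
show([(190,-105,200),(165,-105,120),(165,-105,95)])"
```

```text
t 1.98 tip in case mm [ -53.3 -602.6  230.7] F case [ 0.7 -0.8  0.3] rotvec tool->wanted [-0.001 -0.024  0.003] tip_ext 0.019
(190, -105, 200) -> [ 240.1 -496.9  -56.2] mm tool
(165, -105, 120) -> [ 4.8  0.1 83.7] mm tool
(165, -105, 95) -> [ 8.8  0.1 23.4] mm tool
```

To row units: -0.0497 m is -0.7952, 0.024 m is 0.384.

{"method": "jog_arm", "body": {"deltas": {"plan": [[0, 0.384, -0.7952, -0.0896, 0, 0, 0], [0, 0.384, -0.7952, -0.0896, 0, 0, 0], [0, 0.384, -0.7952, -0.0896, 0, 0, 0], [0, 0.384, -0.7952, -0.0896, 0, 0, 0], [0, 0.384, -0.7952, -0.0896, 0, 0, 0]]}}}

```text
time: 2.6
tool_pos: [0.3934, -0.3702, 0.2346]
tool_rot: [-0.021, 0.978, -0.113, -0.176]
contact_force: [0.4, 0.3, 0.2]
gripper_width: 0.001
grasp_force: 0.0
```

{"method": "jog_arm", "body": {"deltas": {"plan": [[0, 0.384, -0.7952, -0.0896, 0, 0, 0], [0, 0.384, -0.7952, -0.0896, 0, 0, 0], [0, 0.384, -0.7952, -0.0896, 0, 0, 0], [0, 0.384, -0.7952, -0.0896, 0, 0, 0], [0, 0.384, -0.7952, -0.0896, 0, 0, 0]]}}}

```text
time: 3.22
tool_pos: [0.5689, -0.1561, 0.2187]
tool_rot: [-0.021, 0.978, -0.113, -0.176]
contact_force: [-0.3, -0.7, -0.9]
gripper_width: -0.002
grasp_force: 0.0
```

{"method": "jog_arm", "body": {"deltas": {"plan": [[0, 0, 0, 0, 0, 0, 0], [0, 0, 0, 0, 0, 0, 0]]}}}

```text
time: 3.48
tool_pos: [0.5678, -0.1575, 0.2185]
tool_rot: [-0.021, 0.978, -0.112, -0.177]
contact_force: [-0.2, -0.1, 0.6]
gripper_width: -0.004
grasp_force: 0.0
```

```bash
python3 - <<'E'
from h import *
show([(170,-105,115)])
o=[]
for c in("scene","top"):
    im,d=manip.grab_frame(c);m=manip.mark_of(c,"latch_right_tip");print(c,m[:2])
    a=(130,150) if c=="scene" else (130,250)
    o.append(cv2.resize(im[a[0]-60:a[0]+120,a[1]:a[1]+180,::-1],(400,400)))
cv2.imwrite("pics/a1.png",np.hstack(o))
E
```

```text
t 3.48 tip in case mm [ 189.4 -107.   200.7] F case [-0.2 -0.2  0.6] rotvec tool->wanted [-0.001 -0.025 -0.001] tip_ext 0.019
(170, -105, 115) -> [11.9 -1.9 87. ] mm tool
scene [{'centre': [206.8, 196.5], 'conf': 0.58}, {'centre': [162.1, 214.9], 'conf': 0.53}]
top []
```

View pics/a1.png

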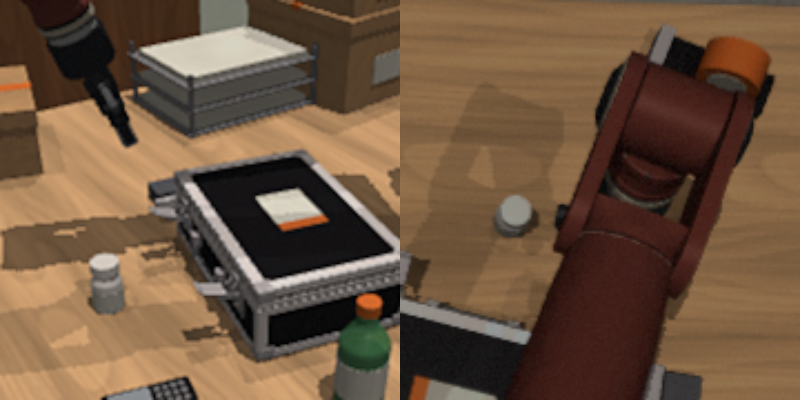

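The gripper hangs over the right lever, clear of the pot (scene crop: fingertips at about (128,140), lever at (163,205)). Next I work out the arc in tool axes.

```bash
python3 -c "
from h import *
show([(156,-105,110),(156,-105,95),(157,-105,80),(160,-105,59),(162,-105,48),(160,-105,38),(153,-105,33),(146,-105,30),(141,-105,29),(175,-105,50),(190,-105,200)])"
```

```text
t 3.67 tip in case mm [ 189.3 -107.7  200.7] F case [-0.4 -0.1 -0.3] rotvec tool->wanted [-0.001 -0.025 -0.002] tip_ext 0.019
(156, -105, 110) -> [ 0.7 -2.6 96.6] mm tool
(156, -105, 95) -> [ 5.3  0.  14. ] mm tool
(157, -105, 80) -> [ 6.2  0.  13.7] mm tool
(160, -105, 59) -> [10.2 -0.  18.6] mm tool
(162, -105, 48) -> [ 5.7 -0.   9.6] mm tool
(160, -105, 38) -> [ 1.6  0.  10.1] mm tool
(153, -105, 33) -> [-4.8  0.   7.1] mm tool
(146, -105, 30) -> [-5.5  0.   5.3] mm tool
(141, -105, 29) -> [-4.3  0.   2.7] mm tool
(175, -105, 50) -> [ 24.4  -0.1 -31.6] mm tool
(190, -105, 200) -> [-3.870e+01 -1.000e-01 -1.457e+02] mm tool
```

To row units: 0.035 m is 0.56, 0.027 m is 0.432.

{"method": "jog_arm", "body": {"deltas": {"plan": [[0, 0, -0.016, 0.56, 0, 0, 0], [0, 0, -0.016, 0.56, 0, 0, 0], [0, 0.016, -0.016, 0.432, 0, 0, 0], [0, 0.08, 0, 0.224, 0, 0, 0], [0, 0, 0, 0, 0, 0, 0]]}}}

```text
time: 4.3
tool_pos: [0.5347, -0.1466, 0.1117]
tool_rot: [-0.021, 0.977, -0.112, -0.18]
contact_force: [-3.6, 0.5, 0.6]
gripper_width: 0.003
grasp_force: 1.4
```

{"method": "jog_arm", "body": {"deltas": {"plan": [[0, 0.048, 0, 0.112, 0, 0, 0], [0, 0.048, 0, 0.112, 0, 0, 0], [0, 0, 0, 0, 0, 0, 0]]}}}

```text
time: 4.68
tool_pos: [0.5386, -0.1475, 0.0985]
tool_rot: [-0.02, 0.978, -0.112, -0.176]
contact_force: [0.1, -0.3, 5.0]
gripper_width: -0.001
grasp_force: 2.6
```

```bash
python3 -c "
from h import *
show([(160,-105,59)])"
```

```text
t 4.67 tip in case mm [ 158.7 -103.9   80.7] F case [ 0.2 -0.3  5. ] rotvec tool->wanted [ 0.    -0.028 -0.001] tip_ext 0.019
(160, -105, 59) -> [ 8.8  1.1 19.9] mm tool
```

Contact, with 5 N upward on the tool from the lever. I follow the arc.

To row units: 0.01 m is 0.16, 0.0095 m is 0.152.

{"method": "jog_arm", "body": {"deltas": {"plan": [[0, 0.072, 0, 0.16, 0, 0, 0], [0, 0.072, 0, 0.16, 0, 0, 0], [0, 0.088, 0, 0.152, 0, 0, 0], [0, 0, 0, 0, 0, 0, 0]]}}}

```text
time: 5.18
tool_pos: [0.5415, -0.148, 0.0647]
tool_rot: [-0.02, 0.978, -0.112, -0.176]
contact_force: [3.9, -0.9, 2.3]
gripper_width: 0.005
grasp_force: 1.7
```

{"method": "jog_arm", "body": {"deltas": {"plan": [[0, 0.024, 0, 0.16, 0, 0, 0], [0, -0.04, 0, 0.056, 0, 0, 0], [0, -0.04, 0, 0.056, 0, 0, 0], [0, 0, 0, 0, 0, 0, 0]]}}}

```text
time: 5.68
tool_pos: [0.5298, -0.1448, 0.0487]
tool_rot: [-0.021, 0.977, -0.112, -0.179]
contact_force: [0.0, 0.6, 0.8]
gripper_width: -0.003
grasp_force: 0.0
```

```bash
python3 -c "
from h import *
show([(146,-105,30),(141,-105,29)])"
```

```text
t 5.67 tip in case mm [ 149.4 -103.2   31. ] F case [-0.1  0.6  0.8] rotvec tool->wanted [-0.001 -0.022 -0.   ] tip_ext 0.019
(146, -105, 30) -> [-2.8  1.8  2.1] mm tool
(141, -105, 29) -> [-4.3  0.   2.7] mm tool
```

To row units: -0.0035 m is -0.056, 0.002 m is 0.032.

{"method": "jog_arm", "body": {"deltas": {"plan": [[0, -0.056, 0, 0.032, 0, 0, 0], [0, -0.056, 0, 0.032, 0, 0, 0], [0, 0, 0, 0, 0, 0, 0]]}}}

```text
time: 6.05
tool_pos: [0.5228, -0.1433, 0.0482]
tool_rot: [-0.02, 0.977, -0.112, -0.178]
contact_force: [0.5, 0.5, -0.0]
gripper_width: 0.001
grasp_force: 0.0
```

{"method": "jog_arm", "body": {"deltas": {"plan": [[0, 0.3904, 0, -0.5056, 0, 0, 0], [0, -0.208, 0, -0.784, 0, 0, 0], [0, -0.208, 0, -0.784, 0, 0, 0], [0, -0.208, 0, -0.784, 0, 0, 0], [0, 0, 0, 0, 0, 0, 0]]}}}

```text
time: 6.68
tool_pos: [0.574, -0.1557, 0.2266]
tool_rot: [-0.019, 0.978, -0.112, -0.173]
contact_force: [-0.1, -0.1, -0.2]
gripper_width: -0.003
grasp_force: 0.0
```

```bash
python3 - <<'E'
from h import *
show([(190,0,200),(190,105,200),(156,105,110)])
im,d=manip.grab_frame("scene")
cv2.imwrite("pics/b1.png",cv2.resize(im[110:250,150:350,::-1],(800,560),interpolation=cv2.INTER_CUBIC))
E
```

```text
t 6.67 tip in case mm [ 195.1 -103.8  208.8] F case [-0.1 -0.1 -0.2] rotvec tool->wanted [ 0.001 -0.035 -0.001] tip_ext 0.019
(190, 0, 200) -> [  -1.9 -103.8    9.9] mm tool
(190, 105, 200) -> [-1.00e-01 -1.05e+02 -1.00e-01] mm tool
(156, 105, 110) -> [-1.2 -0.1 96.2] mm tool
```

View pics/b1.png

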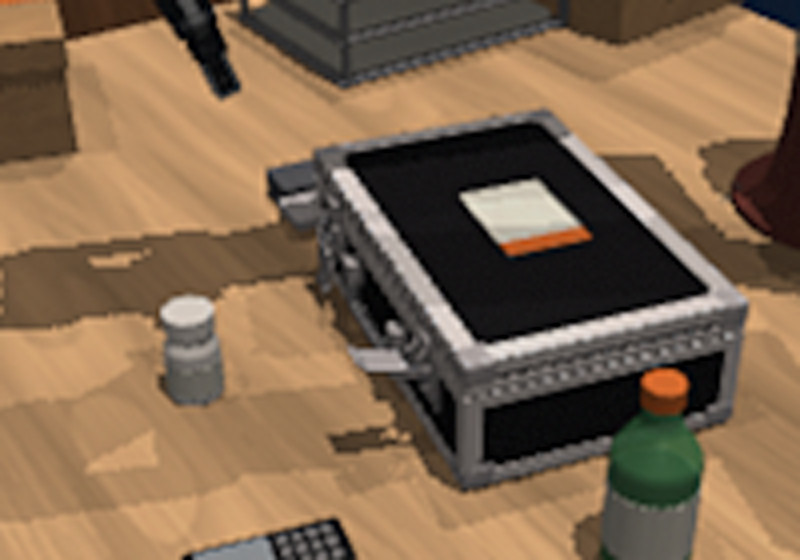

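The right lever appears folded down at about (325,260). The grey shape at (290,195) should be the hatchet head, and I'll check that from above later. On to the left latch.

To row units: -0.053 m is -0.848, -0.052 m is -0.832.

{"method": "jog_arm", "body": {"deltas": {"plan": [[0, 0, -0.832, 0.04, 0, 0, 0], [0, 0, -0.832, 0.04, 0, 0, 0], [0, 0, -0.832, 0.04, 0, 0, 0], [0, -0.032, -0.848, 0.04, 0, 0, 0], [0, 0, 0, 0, 0, 0, 0]]}}}

```text
time: 7.35
tool_pos: [0.6121, 0.0534, 0.2094]
tool_rot: [-0.02, 0.977, -0.11, -0.18]
contact_force: [-0.9, -0.7, 0.8]
gripper_width: -0.001
grasp_force: 0.0
```

{"method": "jog_arm", "body": {"deltas": {"plan": [[0, 0, 0, 0.56, 0, 0, 0], [0, 0, 0, 0.56, 0, 0, 0], [0, 0, 0, 0.352, 0, 0, 0], [0, 0, 0, 0, 0, 0, 0]]}}}

```text
time: 7.85
tool_pos: [0.5796, 0.0571, 0.1232]
tool_rot: [-0.02, 0.977, -0.112, -0.18]
contact_force: [0.0, -0.3, 0.6]
gripper_width: 0.0
grasp_force: 0.0
```

```bash
python3 - <<'E'
from h import *
show([(156,105,95),(157,105,80),(160,105,59),(162,105,48),(160,105,38),(153,105,33),(146,105,30),(141,105,29)])
im,d=manip.grab_frame("scene")
cv2.imwrite("pics/b2.png",cv2.resize(im[110:250,150:350,::-1],(800,560),interpolation=cv2.INTER_CUBIC))
E
```

```text
t 7.85 tip in case mm [152.2 104.7 105.5] F case [ 0.1 -0.3  0.6] rotvec tool->wanted [ 0.001 -0.019 -0.001] tip_ext 0.019
(156, 105, 95) -> [ 7.3 -0.3  8.5] mm tool
(157, 105, 80) -> [ 6.3 -0.  13.7] mm tool
(160, 105, 59) -> [10.3 -0.  18.5] mm tool
(162, 105, 48) -> [ 5.8 -0.   9.6] mm tool
(160, 105, 38) -> [ 1.7 -0.  10.1] mm tool
(153, 105, 33) -> [-4.8  0.   7.2] mm tool
(146, 105, 30) -> [-5.5  0.   5.3] mm tool
(141, 105, 29) -> [-4.3  0.   2.7] mm tool
```

View pics/b2.png

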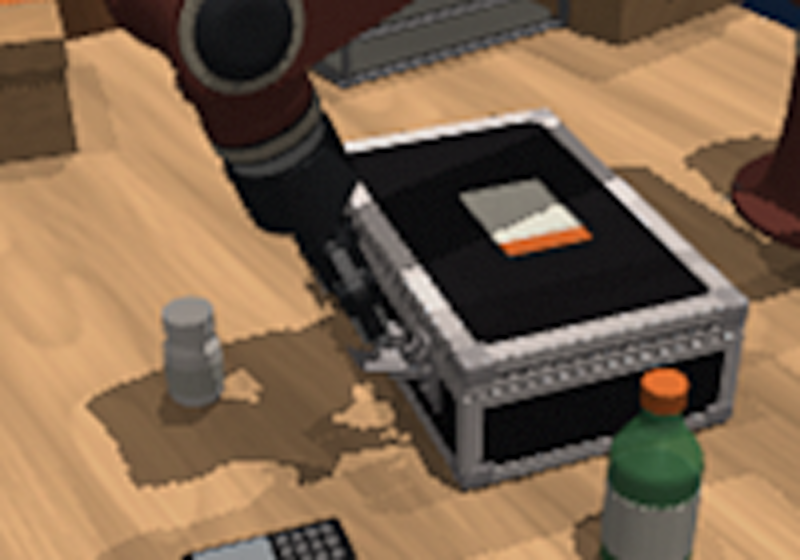

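Fingertips are just above the left lever, at about (380,330) against a lever tip at (370,358). I press along the same arc.

To row units: 0.0085 m is 0.136, 0.007 m is 0.112.

{"method": "jog_arm", "body": {"deltas": {"plan": [[0, 0.112, 0, 0.136, 0, 0, 0], [0, 0.048, 0, 0.112, 0, 0, 0], [0, 0.048, 0, 0.112, 0, 0, 0], [0, 0, 0, 0, 0, 0, 0]]}}}

```text
time: 8.4
tool_pos: [0.5866, 0.0565, 0.1006]
tool_rot: [-0.02, 0.978, -0.112, -0.177]
contact_force: [0.0, -0.0, 5.5]
gripper_width: 0.002
grasp_force: 2.8
```

{"method": "jog_arm", "body": {"deltas": {"plan": [[0, 0.072, 0, 0.152, 0, 0, 0], [0, 0.08, 0, 0.152, 0, 0, 0], [0, 0.088, 0, 0.152, 0, 0, 0], [0, 0, 0, 0, 0, 0, 0]]}}}

```text
time: 8.9
tool_pos: [0.5901, 0.0557, 0.068]
tool_rot: [-0.021, 0.978, -0.112, -0.177]
contact_force: [2.4, -0.3, 2.7]
gripper_width: 0.001
grasp_force: 1.9
```

{"method": "jog_arm", "body": {"deltas": {"plan": [[0, 0.024, 0, 0.16, 0, 0, 0], [0, -0.04, 0, 0.056, 0, 0, 0], [0, -0.04, 0, 0.056, 0, 0, 0], [0, 0, 0, 0, 0, 0, 0]]}}}

```text
time: 9.4
tool_pos: [0.5793, 0.0579, 0.0528]
tool_rot: [-0.02, 0.977, -0.112, -0.179]
contact_force: [-0.1, 0.1, -0.5]
gripper_width: 0.001
grasp_force: 0.0
```

```bash
python3 -c "
from h import *
show([(146,105,30),(141,105,29)])"
```

```text
t 9.4 tip in case mm [151.9 105.4  35.1] F case [-0.1  0.1 -0.5] rotvec tool->wanted [ 0.    -0.021 -0.   ] tip_ext 0.019
(146, 105, 30) -> [-3.7  0.4  6.8] mm tool
(141, 105, 29) -> [-4.3  0.   2.7] mm tool
```

To row units: 0.005 m is 0.08, -0.0043 m is -0.0688.

{"method": "jog_arm", "body": {"deltas": {"plan": [[0, -0.064, 0, 0.08, 0, 0, 0], [0, -0.0688, 0, 0.048, 0, 0, 0], [0, 0, 0, 0, 0, 0, 0]]}}}

```text
time: 9.78
tool_pos: [0.5695, 0.0603, 0.0487]
tool_rot: [-0.02, 0.977, -0.112, -0.178]
contact_force: [0.4, 0.7, 0.5]
gripper_width: 0.001
grasp_force: 0.0
```

{"method": "jog_arm", "body": {"deltas": {"plan": [[0, 0.3904, 0, -0.5056, 0, 0, 0], [0, -0.208, 0, -0.784, 0, 0, 0], [0, -0.208, 0, -0.784, 0, 0, 0], [0, -0.208, 0, -0.784, 0, 0, 0], [0, 0, 0.96, 0, 0, 0, 0]]}}}

```text
time: 10.4
tool_pos: [0.608, -0.008, 0.2278]
tool_rot: [-0.02, 0.979, -0.109, -0.172]
contact_force: [0.5, -1.4, 0.7]
gripper_width: 0.002
grasp_force: 0.0
```

{"method": "jog_arm", "body": {"deltas": {"plan": [[0, 0, 0.96, 0, 0, 0, 0], [0, 0, 0.96, 0, 0, 0, 0], [0, 0, 0.96, 0, 0, 0, 0], [0, -0.32, 0.88, 0, 0, 0, 0], [0, -0.32, 0.88, 0, 0, 0, 0]]}}}

```text
time: 11.02
tool_pos: [0.5016, -0.2851, 0.2355]
tool_rot: [-0.02, 0.977, -0.112, -0.178]
contact_force: [1.0, 0.4, 0.6]
gripper_width: -0.001
grasp_force: 0.0
```

{"method": "jog_arm", "body": {"deltas": {"plan": [[0, -0.32, 0.88, 0, 0, 0, 0], [0, -0.32, 0.88, 0, 0, 0, 0], [0, -0.32, 0.88, 0, 0, 0, 0], [0, -0.32, 0.88, 0, 0, 0, 0], [0, 0, 0, 0, 0, 0, 0]]}}}

```text
time: 11.65
tool_pos: [0.3777, -0.4837, 0.2643]
tool_rot: [-0.02, 0.977, -0.115, -0.177]
contact_force: [1.6, 0.7, 0.7]
gripper_width: 0.002
grasp_force: 0.0
```

```bash
python3 - <<'E'
from h import *
np.set_printoptions(precision=3,suppress=True)
o=[];M={}
for c,s in(("scene",np.s_[130:230,190:290]),("top",np.s_[160:260,230:330])):
    im,d=manip.grab_frame(c);o.append(cv2.resize(im[s][...,::-1],(400,400),interpolation=cv2.INTER_CUBIC))
    d0=np.load(c+"0.npy")
    for n in["case","latch_left_tip","latch_left_pivot","latch_right_tip","latch_right_pivot","tablet_pot","medicine_bottle","phone","hatchet"]:
        m=manip.mark_of(c,n);print(c,n,[(np.round(x["centre"],1),round(x["conf"],2)) for x in m[:2]])
cv2.imwrite("pics/c1.png",np.hstack(o))
E
```

```text
scene case [(array([196.6, 278.8]), 0.76), (array([168.4, 229.5]), 0.39)]
scene latch_left_tip [(array([215.7, 251. ]), 0.51)]
scene latch_left_pivot [(array([201.4, 254. ]), 0.86)]
scene latch_right_tip [(array([181.9, 229.4]), 0.41)]
scene latch_right_pivot [(array([165.7, 231.2]), 0.57)]
scene tablet_pot [(array([208.8, 199.9]), 0.69)]
scene medicine_bottle [(array([248.1, 311.1]), 0.69)]
scene phone [(array([250.1, 217.4]), 0.93)]
scene hatchet []
top case [(array([250.6, 270.9]), 0.63)]
top latch_left_tip [(array([201.5, 248.8]), 0.55)]
top latch_left_pivot [(array([200., 250.]), 0.72)]
top latch_right_tip [(array([217. , 317.3]), 0.35)]
top latch_right_pivot [(array([218.2, 318.5]), 0.77)]
top tablet_pot [(array([170. , 302.1]), 0.73)]
top medicine_bottle [(array([222.5, 185.7]), 0.79)]
top phone [(array([150.7, 225.4]), 0.77), (array([222.4, 182.1]), 0.18)]
top hatchet [(array([278.2, 368.6]), 0.58), (array([251.5, 271.9]), 0.5)]
```

View pics/c1.png

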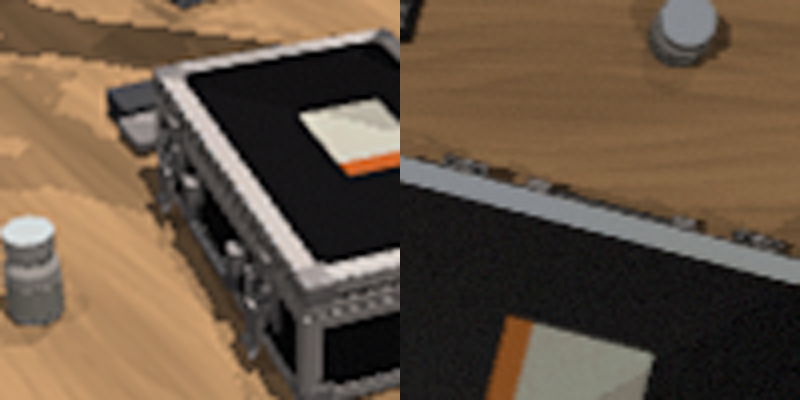

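Neither lever stands out any more: in the scene half they hang flat at about (165,190) and (250,330), and in the top half nothing sticks out of the case front. The case, pot, bottle and phone are in place, and the hatchet mark, seen only from the top, agrees within network scatter. The arm is clear of everything.

```bash
python3 -c "
from plant import manip; print(manip.job_done())"
```

```text
the job is handed in; nothing more can be done
None
```

Both latches look snapped flat in the final camera views, with the case and exhibits where they were; I handed the job in at about 13 s, but it returned no verdict.

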